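# Put the drill battery on charge in the push-latch bay

## Task

Put the black drill battery on charge, standing on end as it does in its blue rack. First press the bay's orange key so that the latched-down pan pops up and stays up; then stand the battery on the raised pan, centred between the cheeks so that nothing overhangs, and let go; then press again until the pan latches down, and check that it really stays down. Do not shove or tip the other things on the bench.

Things in the scene. Friction and masses are not known exactly. Their poses are not given: they have to be found in the camera images.
- pack_mid (a point): middle of the battery: 68 mm along its x, 110 mm along its y (vertical as it stands on end; this point is 55 mm above the lower end), 60 mm along its z. The 15 mm nearest the +z face are a narrower step (50 mm in x, 90 mm in y); the rest is a block 68 x 110 x 45 mm
- rack: blue steel rack, fixed, placed and turned anew each time; origin on the bench under its middle plate, z up. Base 4 mm thick (x = -61 to 37, y = -86 to 86 mm); three upright plates 4 mm thick at y = -80, 0, 80 mm, x = -30 to 30 mm, tops 102 mm up: two slots open to front (-x), back and top. The plates leave 4 mm beside the battery's 68 mm-apart sides: fingers fit only across its 60 mm
- bay: push-latch charging bay, fixed, placed and turned anew each time; origin on the bench under the pan's middle, z up. Housing rim 50 mm high, x = -119 to 55 mm, y = -40 to 40 mm (foot plate y = -50 to 50). Two grey cheeks, inner faces at y = -34 and 34 mm, x = -25 to 25 mm, 148 mm high, with flares that lean outward up to 158 mm (y = 46 mm)
- pan (a point): middle of the pan's top (steel, black mat), 92 mm in x by 67 mm in y, between the cheeks (68 mm clear); axes as the bay's; 51 mm above the bench when raised, sinking into the housing with the carriage. The battery fits only with its 60 mm across the gap, and no finger fits beside it there: hold it by its 68 mm-apart sides, front and back
- key (a point): middle of the top of the orange press key, 50 mm (x) by 56 mm (y), 85 mm in front (-x) of the pan's middle, part of the same carriage and as high as the pan; when latched it lies 17 mm below the housing walls round it. It can be pressed with the bay loaded or empty (22 N suffices). Pressing on top of the battery moves the same carriage
- carriage (a joint): how far pan and key are down, m: 0 raised, 0.018 latched, 0.0262 lowest. From latched: press to 0.0245 or more, let go: it springs up to 0, loaded or not. From raised: press until it meets a firm stop near 0.0247, let go: it stays at 0.018. Shorter presses change nothing; each full press changes its state. Spring 8 N (raised) to 13 N (bottom). Starts latched
- glue_bottle: white glue bottle with orange cap, 48 mm across, 143 mm high, loose, in the rack's other slot, 30 mm to the front (-x) of its middle; origin under its middle. Leave it alone
- tape_measure: black tape measure, loose, 44 x 90 mm (x, y), 69 mm high; origin under its middle. Leave it alone
- spray_can: white spray can, loose, 67 mm across, 225 mm high; origin under its middle. Leave it alone
- mug: white mug, loose, 78 mm (x) by 110 mm (y, with the handle towards -y), 97 mm high; origin under the middle of that outline. Leave it alone
- pack: the black drill battery, 0.45 to 0.65 kg, loose; origin in the middle of its flat 68 x 110 mm face, axes as point pack_mid's (which lies 30 mm along +z). At the start it stands on end in one of the rack's two slots with its z along the rack's x. It may go into the bay either way round and either end down

How it is judged:
On the way, in this order (a step that is already met when the one before it is completed fails the run):
1. the pan has popped up and stays up (value of joint carriage below 0.004 m), for 0.3 s.
2. the battery stands on end, let go, on the raised pan, centred so that nothing overhangs (x of pack_mid in the frame of pan between -0.012 and 0.012 m and y of pack_mid in the frame of pan between -0.0065 and 0.0065 m and z of pack_mid in the frame of pan between 0.048 and 0.062 m and angle between the y axis of pack_mid and the z axis of pan, either way round below 0.1 rad and angle between the z axis of pack_mid and the y axis of pan, either way round below 0.17 rad and contact force between the fingers and pack below 0.1 N and value of joint carriage below 0.004 m), for 0.3 s.
At the end, for the whole second after the job is handed in: the pan is latched down (15 to 20.5 mm below its raised height) and at rest, with the battery standing on end on it within 0.1 rad, let go and still, its middle within 12 mm of the pan's middle along the bay and 6.5 mm across it, its 60 mm across the cheeks within 0.17 rad (x of pack_mid in the frame of pan between -0.012 and 0.012 m and y of pack_mid in the frame of pan between -0.0065 and 0.0065 m and z of pack_mid in the frame of pan between 0.048 and 0.062 m and angle between the y axis of pack_mid and the z axis of pan, either way round below 0.1 rad and angle between the z axis of pack_mid and the y axis of pan, either way round below 0.17 rad and contact force between the fingers and pack below 0.1 N and value of joint carriage between 0.015 and 0.0205 m and linear speed of pack below 0.02 m/s and velocity of joint carriage between -0.01 and 0.01 m/s); the robot touches nothing.
It fails at once if The glue bottle is shoved more than 4 cm or tipped over (distance of glue_bottle from where it was at the start of the episode above 0.04 m or angle between glue_bottle's own z axis and vertical above 0.5 rad).
It fails at once if The tape measure is shoved more than 4 cm or tipped over (distance of tape_measure from where it was at the start of the episode above 0.04 m or angle between tape_measure's own z axis and vertical above 0.5 rad).
It fails at once if The spray can is shoved more than 4 cm or tipped over (distance of spray_can from where it was at the start of the episode above 0.04 m or angle between spray_can's own z axis and vertical above 0.5 rad).
It fails at once if The mug is shoved more than 4 cm or tipped over (distance of mug from where it was at the start of the episode above 0.04 m or angle between mug's own z axis and vertical above 0.5 rad).
It also fails if it takes over 72 s, if anything falls off the work surface, if the arm or the gripper's body presses on something with over 40 N, if the wrist force passes 120 N, or if a joint passes its speed limit or range.

## Robot

A 6-joint arm with a two-finger parallel gripper is mounted at the origin on a cart in front of the work surface, level with it; the furniture and walls round the work are solid. World frame = base frame: x ahead of the robot, y to its left, z up, the work surface at z = 0. Lengths are in m, angles in rad, forces in N, time in s.
With the tool pointing down it reaches from about 0.275 to 1 m from the base axis. Payload 8.4 kg.
Tool frame: the origin (TCP) lies at the centre of the arm's flange, where the gripper is bolted on; the fingertips stand 173 mm ahead of it and the grasp point (between the pads) lies 155 mm ahead of it; z points along the fingers, y is the line along which they close (so a half turn about z gives the same grasp; the last joint's range is limited). The gripper opens to 85 mm and grips with 20 to 120 N. Pads are 22 mm wide; open, the fingers measure 114 mm over their backs; the gripper's body (76 mm by 85 mm) begins 54 mm behind the grasp point. The pads swing forward as they close: fully open they stand 13 mm farther back than shut.
Start: joints at [1.338, 0.353, 1.633, -0, 1.155, -0.002], TCP at [0.143, 0.608, 0.405] pointing down, gripper open.
Joint ranges: [-2.63, 2.63], [-0.92, 2.1], [0.06, 2.66], [-1.3, 4.44], [0, 2.69], [-3.02, 3.02]. Speed limits (rad/s): [2.22, 2.22, 2.79, 3.14, 3.14, 3.14].

## Interface

Orientations are given as a rotation vector (axis times angle).
In Python, from cell import manip gives the robot as it stands. Calls block until the motion is done:
- manip.reach(position, orientation): joint-space move of the TCP to a pose.
- manip.move_linear(position, orientation=None, max_speed=0.15): straight line of the TCP; orientation=None keeps the orientation; max_speed is the mean speed in m/s.
- manip.movej(angles): joint-space move.
- manip.move_gripper(opening): finger opening in m; the grip force is fixed at half the most; returns when the fingers have stopped.
- manip.sleep(seconds).
- manip.inverse_kinematics(position, orientation): joint angles nearest the present ones, or None.
- manip.capture(name): name is "side" or "top"; returns a dict with "pixels" (400x640x3 uint8, red, green, blue), "range_z" (400x640 float32, m along the optical axis (not along the pixel's ray), 0 where there is no reading), "fx", "fy", "cx", "cy" (pixels), "extrinsics" (4x4, takes a point from camera to world coordinates). Camera axes: x right, y down, z forward; pixel columns grow to the right and rows downward; lengths in m; the calibration is good to about 2 mm. A picture is of the moment at which its call begins.
A pose or a line that the arm cannot do raises manip.MotionError and nothing moves.
- manip.sign_off(): hands the job in; it is judged then, once.
Readings, each from a call of its own:
- manip.get_clock(): time.
- manip.get_joint_positions(): joint angles.
- manip.get_joint_velocities(): joint speeds.
- manip.get_tau(): joint torques, N m.
- manip.get_ee_pos(): TCP position.
- manip.get_tcp_rot(): TCP orientation.
- manip.get_force(): force on the tool from outside, world axes, zero at the start.
- manip.get_torque(): the same for the moment, N m.
- manip.get_width(): finger opening in m.
- manip.get_gripper_force(): force on a finger pad.
Only numpy, scipy, OpenCV 4.12 (cv2) and the standard library are available. Lean on these libraries where they do the work, as an engineer would, in place of code of your own. Each camera call takes 0.05 s, during which the arm holds its last target. There are 200 camera calls.

## Working session

There is one attempt and no reset: what is moved stays moved. The work goes in short steps, each a Python script; the robot and the scene stay as the last script left them, time stands still between calls to the robot, and variables do not carry over. Pictures are saved under pics/ and viewed, at most 10 in all, crops included, and the job is handed in when it is done.

```bash
mkdir -p pics; ls
python3 - <<'E'
from cell import manip
import numpy as np, cv2
for n in ("side","top"):
    c=manip.capture(n); cv2.imwrite(f"pics/{n}0.png",cv2.cvtColor(c["pixels"],cv2.COLOR_RGB2BGR))
    np.savez(f"{n}0.npz",**c); print(n,c["fx"],c["cx"],c["cy"],np.round(c["extrinsics"],3).tolist())
print(manip.get_clock(),manip.get_tcp_rot())
E
```

```text
pics
side 409.22257492570196 324.11212161416034 199.47006060435072 [[0.553, -0.729, 0.403, 0.02], [-0.833, -0.48, 0.274, -0.371], [-0.006, -0.487, -0.873, 1.154], [0.0, 0.0, 0.0, 1.0]]
top 382.60136087146105 317.5384334585683 203.45685120672832 [[0.009, -0.976, 0.216, 0.284], [-1.0, -0.008, 0.005, -0.03], [-0.003, -0.216, -0.976, 1.124], [0.0, 0.0, 0.0, 1.0]]
0.1 [-3.61681336e-01 -3.12055791e+00  1.94571339e-03]
```

View pics/top0.png

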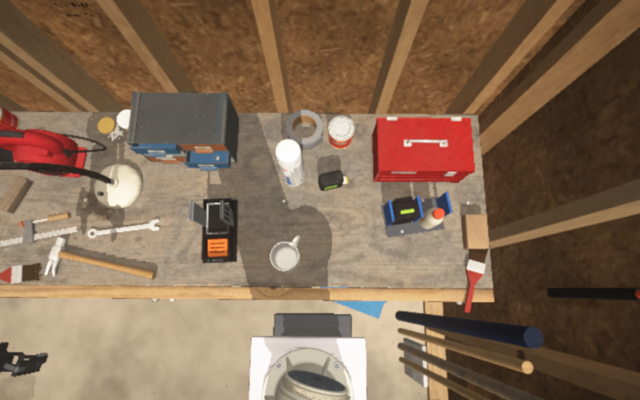

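View pics/side0.png

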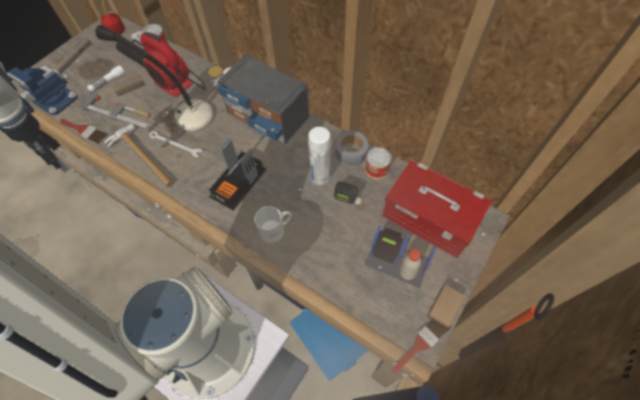

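Top view: the bay is at about (218,230) with its key at (217,245). The rack is at (418,212) with the battery at (405,208) and glue bottle at (433,217). The mug is at (285,256), the spray can at (289,160) and the tape measure at (332,180).

```bash
cat > h.py <<'E'
import numpy as np, cv2
def world(c):
    d=c["range_z"]; v,u=np.mgrid[:400,:640]
    P=np.stack([(u-c["cx"])/c["fx"]*d,(v-c["cy"])/c["fy"]*d,d],-1)
    E=c["extrinsics"]; return P@E[:3,:3].T+E[:3,3]
E
python3 - <<'E'
from h import *
ims=[]
for n,bs in (("top",((180,190,70,80),(375,185,90,60))),("side",((200,130,75,85),(355,215,85,75)))):
    c=np.load(n+"0.npz"); p=cv2.cvtColor(c["pixels"],cv2.COLOR_RGB2BGR)
    ims+= [cv2.resize(p[y:y+h,x:x+w],(400,300),interpolation=cv2.INTER_CUBIC) for x,y,w,h in bs]
cv2.imwrite("pics/crop0.png",np.vstack([np.hstack(ims[:2]),np.hstack(ims[2:])]))
# rasterised height map top-down fused, for both regions
c=np.load("top0.npz");W=world(c); s=np.load("side0.npz");S=world(s)
for nm,(x,y,w,h) in (("bay",(180,190,70,80)),("rack",(375,185,90,60))):
    print(nm); R=W[y:y+h,x:x+w]; print(R.reshape(-1,3).min(0),R.reshape(-1,3).max(0))
def hist(W,lo,hi):
    m=(W[...,0]>lo[0])&(W[...,0]<hi[0])&(W[...,1]>lo[1])&(W[...,1]<hi[1])
    z=W[m][:,2]; print(np.histogram(z,np.arange(-.005,.25,.005))[0])
for A in (W,S):
    hist(A,(.1,.1),(.45,.4)); hist(A,(.1,-.45),(.45,-.15))
E
```

```text
bay
[ 0.2843839  -0.02979963 -0.00688136] [0.5737191  0.39446782 1.12448357]
rack
[ 0.2843839  -0.46886508 -0.00695056] [ 0.59486824 -0.02979963  1.12448357]
[2344 3815  280   33   27   45   66  350  144   37  137  126    3    0
    0    0    0    0    3    0    7    1    0    0    0    0    0    0
    0    0    0    0    0    0    0    0    0    0    0    0    0    0
    0    0    0    0    0    0    0    0]
[2746 4243  181   43   15    0    0    0    0    0    0    0    0    0
    0    0    0    0    0    0    0    0    0    0    0    0    0    0
    0    0    0    0    0    0    0    0    0    0    0    0    0    0
    0    0    0    0    0    0    0    0]
[2013 1913  161   37   34   48   78  244   95   58  132   71    3    0
    0    0    1    1    0    0    3    0    0    0    0    0    0    0
    0    0    0    0    0    0    0    0    0    0    0    0    0    0
    0    0    0    0    0    0    0    0]
[3452 3833  129   42   10    0    0    0    0    0    0    0    0    0
    0    0    0    0    0    0    0    0    0    0    0    0    0    0
    0    0    0    0    0    0    0    0    0    0    0    0    0    0
    0    0    0    0    0    0    0    0]
```

View pics/crop0.png

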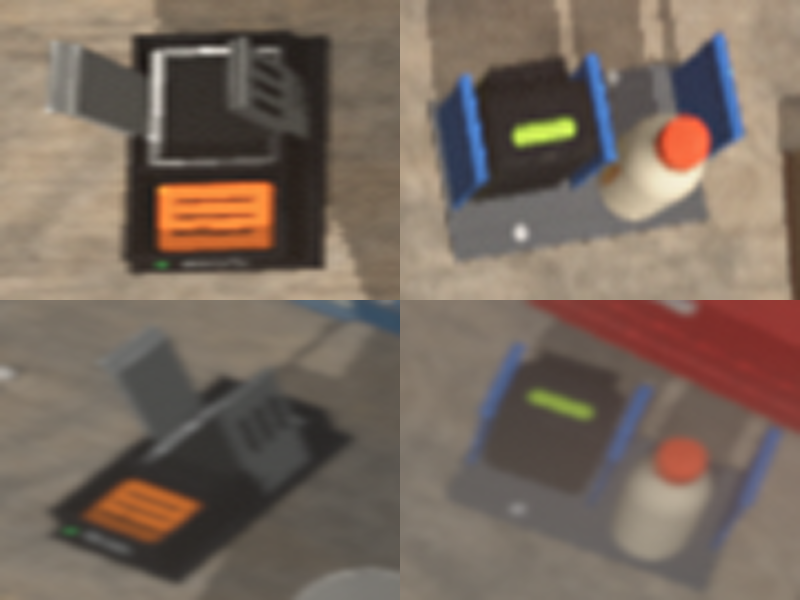

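Crops: the bay's key faces the robot, so bay x is roughly world +x. The battery is in the rack's left slot with its step (+z) away from the robot. The glue bottle is in the right slot.

Run:
```python
from h import *
def rect(P,n):
    if len(P)<8: print(n,len(P)); return
    r=cv2.minAreaRect((P[:,:2]*1000).astype(np.float32)); print(n,len(P),np.round(r[0],1),np.round(r[1],1),round(r[2],1),'zmed',round(np.median(P[:,2]),4),'mean',np.round(P[:,:2].mean(0)*1000,1))
def plane(c,m,z):
    v,u=np.nonzero(m);E=c["extrinsics"]
    d=np.stack([(u-c["cx"])/c["fx"],(v-c["cy"])/c["fy"],np.ones(len(u))],-1)@E[:3,:3].T
    return E[:3,3]+d*((z-E[2,3])/d[:,2])[:,None]
def reg(W,x0,x1,y0,y1,z0,z1): return (W[...,0]>x0)&(W[...,0]<x1)&(W[...,1]>y0)&(W[...,1]<y1)&(W[...,2]>z0)&(W[...,2]<z1)
for n in("top","side"):
    c=np.load(n+"0.npz");W=world(c);hsv=cv2.cvtColor(c["pixels"],cv2.COLOR_RGB2HSV);H,S,V=hsv[...,0],hsv[...,1],hsv[...,2]
    print(n)
    bay=reg(W,.28,.6,.12,.4,.01,.25); rack=reg(W,.3,.62,-.5,-.15,-.01,.25)
    print(' table z',np.median(W[reg(W,.35,.5,-.12,-.02,-.03,.01)][:,2]))
    om=bay&(H<18)&(S>170)&(V>90); rect(W[om],'key depth'); rect(plane(c,om,.033),'key plane')
    for a,b in((.04,.06),(.06,.13),(.13,.17)): rect(W[bay&(W[...,2]>a)&(W[...,2]<b)],f'bay {a}-{b}')
    bl=rack&(H>100)&(H<125)&(S>120)
    rect(W[bl&(W[...,2]>.094)&(W[...,2]<.108)],'blue tops'); 
    P=W[bl&(W[...,2]>.096)&(W[...,2]<.108)]
    if len(P)>5:
        k=cv2.kmeans((P[:,:2]).astype(np.float32),3,None,(3,50,1e-5),5,0); 
        for i in range(3): rect(P[k[1][:,0]==i],f'  plate{i}')
    gr=rack&(H>25)&(H<50)&(S>100)&(W[...,2]>.05); rect(W[gr],'label'); 
    rect(W[rack&~bl&(W[...,2]>.106)&(W[...,2]<.122)&(V<90)],'pack top')
    rect(W[rack&((H<10)|(H>172))&(S>170)&(W[...,2]>.1)],'cap')
    rect(W[reg(W,.28,.45,-.0,.16,.03,.12)],'mug'); rect(W[reg(W,.4,.75,-.0,.16,.12,.26)],'spray'); rect(W[reg(W,.4,.75,-.13,.0,.05,.1)],'tape');
    rect(W[reg(W,.55,.9,-.5,-.1,.05,.4)],'toolbox')
```

```text
top
 table z 0.0006421137476078087
key depth 367 [396.9 264.8] [53.2 63.6] 2.6 zmed 0.033 mean [395.6 261.6]
key plane 367 [395.8 261.8] [52.1 57.3] 3.4 zmed 0.033 mean [395.5 261.4]
bay 0.04-0.06 485 [448.6 263.6] [174.7  80.5] 2.4 zmed 0.0495 mean [441.3 264.3]
bay 0.06-0.13 264 [479.6 263.6] [50.1 79.6] 1.7 zmed 0.0967 mean [478.4 267.4]
bay 0.13-0.17 218 [480.1 266.5] [49.8 89.7] 2.6 zmed 0.1502 mean [478.7 276.9]
blue tops 183 [ 505.2 -302.6] [ 57.1 166.7] 9.5 zmed 0.102 mean [ 503.6 -296.3]
  plate0 61 [ 505.7 -303.3] [56.3  9. ] 10.2 zmed 0.1022 mean [ 505.7 -302.9]
  plate1 51 [ 518.1 -381.4] [56.5  6.6] 9.1 zmed 0.1022 mean [ 517.1 -381.3]
  plate2 69 [ 491.5 -225.3] [55.4  9.4] 10.2 zmed 0.1019 mean [ 491.5 -225.2]
label 72 [ 489.2 -265.5] [13.8 39.5] 10.7 zmed 0.1149 mean [ 489.1 -265. ]
pack top 341 [ 498.5 -263. ] [55.2 68.2] 8.1 zmed 0.1134 mean [ 493.8 -261.8]
cap 890 [ 543.4 -319. ] [152.9 261. ] 0.0 zmed 0.1231 mean [ 596.4 -322.6]
mug 319 [378.4  63.8] [97.8 76.3] 0.6 zmed 0.0848 mean [378.7  63.1]
spray 755 [617.   50.2] [61.6 63.4] 54.6 zmed 0.2232 mean [608.3  48
[... 415 characters left out ...]
.  259.9]
bay 0.06-0.13 354 [479.9 263.1] [51.4 83.9] 1.7 zmed 0.0956 mean [478.6 262.6]
bay 0.13-0.17 199 [480.2 264.4] [50.9 92. ] 2.2 zmed 0.1466 mean [479.4 272.5]
blue tops 0
label 53 [ 489.  -264.1] [12.9 37.4] 15.5 zmed 0.1143 mean [ 488.9 -264.6]
pack top 308 [ 499.5 -264.1] [58.2 67.8] 8.0 zmed 0.1127 mean [ 492.6 -265.7]
cap 74 [ 608.5 -372.5] [ 17.9 134.5] 5.7 zmed 0.1115 mean [ 604.7 -352.3]
mug 652 [379.3  62.3] [ 77.8 100.5] 89.5 zmed 0.07 mean [372.7  59.8]
spray 726 [615.5  48.2] [61.9 63.5] 25.2 zmed 0.2061 mean [606.2  41.3]
tape 592 [658.9 -70.3] [182.1 119.3] 0.1 zmed 0.0659 mean [662.7 -79.1]
toolbox 7740 [ 747.1 -300. ] [305.6 399.9] 0.0 zmed 0.1231 mean [ 714.8 -321. ]
```

```bash
cat >> h.py <<'E'
from cell import manip
from scipy.spatial.transform import Rotation as Ro
BAY=np.array([.4803,.2640]); BY=np.radians(2.4); RACK=np.array([.5050,-.3032]); RY=np.radians(9.7)
def loc(o,yaw,x,y): return o+np.array([x*np.cos(yaw)-y*np.sin(yaw),x*np.sin(yaw)+y*np.cos(yaw)])
def ori(psi):
    y=np.array([np.cos(psi),np.sin(psi),0]);z=np.array([0,0,-1.]);R=np.stack([np.cross(y,z),y,z],1); return Ro.from_matrix(R).as_rotvec()
def best(p,psi):   # pick the half turn with the smaller joint-6 angle
    c=[]
    for k in(0,np.pi):
        q=manip.inverse_kinematics(p,ori(psi+k))
        if q is not None: c.append((abs(q[5]),psi+k))
    return min(c)[1] if c else None
def press(xoff=-.091,down=.0243):
    """press the key with shut fingers until a firm stop; returns depth of tip"""
    k=loc(BAY,BY,xoff,0); psi=best([*k,.35],BY+np.pi/2); o=ori(psi)
    manip.reach([*k,.173+.09],o); f0=np.array(manip.get_force())[2]; z=.173+.058
    manip.move_linear([*k,z],o,.1); log=[]
    while z>.173+.021:
        z-=.002 if z>.173+.031 else .001
        manip.move_linear([*k,z],o,.05)
        f=np.array(manip.get_force())[2]-f0; log.append((round((manip.get_ee_pos()[2]-.173)*1e3,1),round(f,1)))
        if f>32: break
    manip.sleep(.15); manip.move_linear([*k,.173+.075],o,.1); return log
E
python3 - <<'E'
from h import *
k=loc(BAY,BY,-.091,0)
for n,p,psi in(("key",[*k,.25],BY+np.pi/2),("rack",[*loc(RACK,RY,0,.04),.26],RY),("mid",[.45,-.1,.26],0),("mid90",[.45,-.1,.26],np.pi/2),("bay",[*BAY,.45],BY)):
    b=best(p,psi); print(n,b,np.round(manip.inverse_kinematics(p,ori(b)),2))
manip.move_gripper(0); print(press()); print(manip.get_clock())
c=manip.capture("top");W=world(c)[190:270,180:250];hsv=cv2.cvtColor(c["pixels"],cv2.COLOR_RGB2HSV)[190:270,180:250]
m=(hsv[...,0]<18)&(hsv[...,1]>170)&(hsv[...,2]>90); print('key z',np.median(W[m][:,2]),m.sum())
cv2.imwrite("pics/p1.png",cv2.cvtColor(c["pixels"],cv2.COLOR_RGB2BGR))
E
```

```text
key 1.6126842288427605 [ 0.59  0.34  2.09 -0.    0.72 -1.03]
rack 0.16929693744344995 [-0.49  0.44  1.88 -0.    0.82 -0.66]
mid 0 [-0.22  0.31  2.1  -0.    0.74 -0.22]
mid90 4.71238898038469 [-0.22  0.31  2.1  -0.    0.74  1.35]
bay 0.041887902047863905 [ 0.5   0.19  1.75 -0.    1.2   0.46]
[(np.float64(56.4), np.float64(-0.4)), (np.float64(54.0), np.float64(-0.3)), (np.float64(51.9), np.float64(0.2)), (np.float64(49.9), np.float64(-0.1)), (np.float64(47.9), np.float64(0.2)), (np.float64(45.9), np.float64(0.1)), (np.float64(43.9), np.float64(0.3)), (np.float64(41.9), np.float64(0.6)), (np.float64(39.9), np.float64(-0.0)), (np.float64(37.9), np.float64(0.4)), (np.float64(35.9), np.float64(0.5)), (np.float64(33.9), np.float64(-0.4)), (np.float64(32.4), np.float64(10.6)), (np.float64(30.4), np.float64(10.6)), (np.float64(29.5), np.float64(11.2)), (np.float64(28.5), np.float64(10.0)), (np.float64(27.5), np.float64(11.3)), (np.float64(26.6), np.float64(11.6)), (np.float64(25.5), np.float64(11.5)), (np.float64(24.8), np.float64(14.9)), (np.float64(24.4), np.float64(26.9)), (np.float64(24.0), np.float64(39.1))]
9.3167
key z 0.04812146141616647 87
```

Run:
```python
from h import *
p=manip.get_ee_pos(); manip.move_linear([p[0],p[1],.40],None,.3)
g=np.array([.4985,-.2637]); b=best([*g,.44],RY); o=ori(b)
manip.reach([.45,0,.47],ori(best([.45,0,.47],RY)))
manip.move_gripper(.085); manip.reach([*g,.34],o)
manip.move_linear([*g,.244],o,.12); print(manip.get_force())
manip.move_gripper(.0); print('w',manip.get_width(),manip.get_gripper_force(),manip.get_force(),manip.get_clock())
manip.move_linear([*g,.255],o,.08); print(manip.get_width(),manip.get_force(),manip.get_torque())
c=manip.capture("side"); cv2.imwrite("pics/g1.png",cv2.resize(cv2.cvtColor(c["pixels"],cv2.COLOR_RGB2BGR)[100:340,260:560],(750,600)))
```

```text
[ 0.21267124  0.42073018 -0.14795589]
w 0.059546364705576955 64.18470025062561 [0.4484793  1.35183723 6.80990299] 14.3167
0.059283963366448776 [-0.07103367 -0.13538825 -5.04281171] [-0.02370415 -0.00633287 -0.02921612]
```

View pics/g1.png

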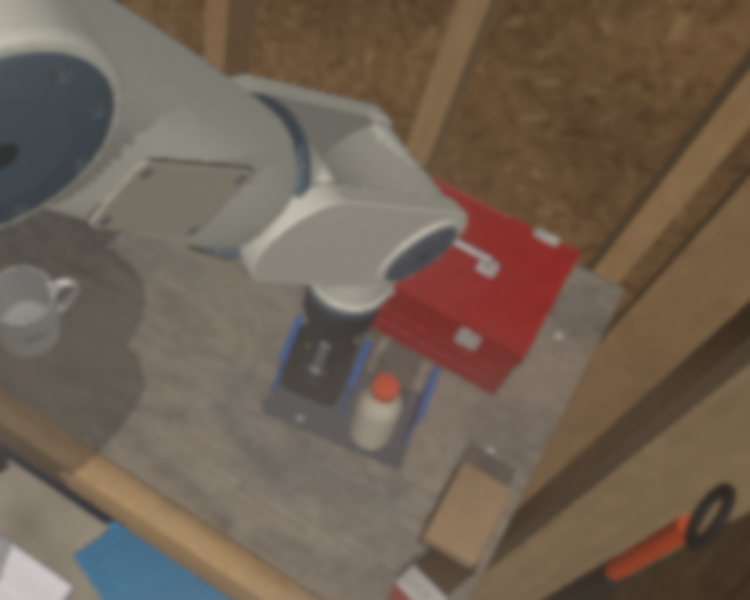

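The battery is clear of the rack base, gripped across its 60 mm. Next I stand it on the bench for the regrasp.

Run:
```python
from h import *
p=manip.get_ee_pos(); manip.move_linear([p[0],p[1],.375],None,.2)
m=[.45,-.1]; o=ori(0.); manip.reach([*m,.30],o); f0=manip.get_force()[2]
manip.move_linear([*m,.246],o,.12); z=.246
while z>.236:
    z-=.001; manip.move_linear([*m,z],o,.03); f=manip.get_force()[2]-f0
    if f>3: break
print('touch',z,f,manip.get_width())
manip.move_gripper(.085); manip.move_linear([*m,.40],o,.2)
q=best([.45,-.1,.4],np.pi/2); manip.reach([.36,.02,.44],ori(q)); print(manip.get_clock())
for n in("top","side"):
    c=manip.capture(n);W=world(c)
    a=(abs(W[...,0]-.45)<.07)&(abs(W[...,1]+.1)<.07)&(W[...,2]>.107)&(W[...,2]<.118)
    r=cv2.minAreaRect((W[a][:,:2]*1000).astype(np.float32)); print(n,a.sum(),r,np.median(W[a][:,2]),W[a].mean(0))
    a=(abs(W[...,0]-.45)<.07)&(abs(W[...,1]+.1)<.07)&(W[...,2]>.03)&(W[...,2]<.14)
    r=cv2.minAreaRect((W[a][:,:2]*1000).astype(np.float32)); print(n,a.sum(),r)
    cv2.imwrite(f"pics/m_{n}.png",cv2.cvtColor(c["pixels"],cv2.COLOR_RGB2BGR))
```

```text
touch 0.244 17.44987027708114 0.05966935877950585
20.2167
top 347 ((443.47418212890625, -122.88018798828125), (42.533695220947266, 65.54598236083984), 3.0318996906280518) 0.11018342240891044 [ 0.44298867 -0.12263793  0.11024596]
top 603 ((450.2985534667969, -122.20172119140625), (67.14929962158203, 59.8228645324707), 89.77104187011719)
side 280 ((442.2333984375, -124.13746643066406), (65.75895690917969, 44.24308776855469), 89.84331512451172) 0.11001042341873912 [ 0.44173667 -0.12451177  0.11012733]
side 669 ((449.5990295410156, -124.6097412109375), (68.52739715576172, 60.96685791015625), 88.81839752197266)
```

View pics/m_top.png

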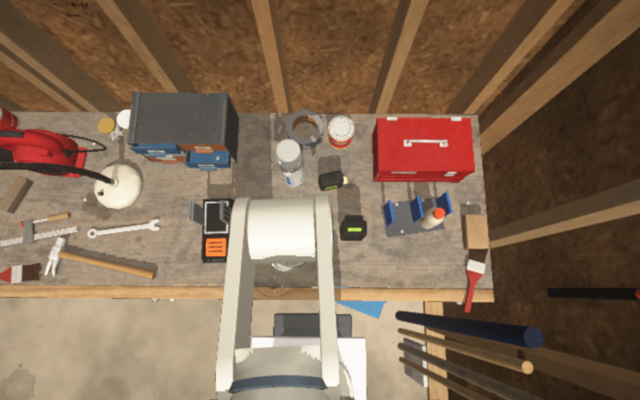

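The battery stands upright at (450,-124) mm, about 23 mm off in y, so it probably brushed the rack plate on the way out. I regrasp it by its 68 mm sides and hover over the bay.

Run:
```python
from h import *
g=[.448,-.1237]; o=ori(best([*g,.3],np.pi/2)); 
manip.reach([*g,.33],o); manip.move_linear([*g,.240],o,.12); manip.move_gripper(0)
print('w',manip.get_width(),manip.get_force(),manip.get_torque())
manip.move_linear([*g,.43],o,.2); print(manip.get_width(),manip.get_force(),manip.get_torque())
ob=ori(BY); manip.reach([.40,.08,.44],ori(-np.pi/4)); t=loc(BAY,BY,0,-.002); manip.reach([*t,.44],ob)
print(np.round(manip.get_joint_positions(),2),manip.get_clock())
for n in("top","side"):
    c=manip.capture(n);W=world(c)
    print(np.histogram(W[(abs(W[...,0]-.48)<.08)&(abs(W[...,1]-.264)<.08)][:,2],np.arange(.14,.4,.02))[0])
    np.savez(f"hov_{n}.npz",**c)
p=c["pixels"]; cv2.imwrite("pics/hov.png",cv2.resize(cv2.cvtColor(p,cv2.COLOR_RGB2BGR)[60:260,150:400],(750,600),interpolation=cv2.INTER_CUBIC))
```

```text
w 0.06738796252621541 [-0.98161925  2.23296789  5.73633338] [ 0.26872024  0.16114724 -0.04048038]
0.0676797242683836 [-0.2942673   0.51419358 -5.9859579 ] [-0.02041525 -0.0256026   0.03027783]
[ 0.49  0.2   1.76 -0.    1.18  0.46] 25.1
[ 57   2   0  46  89  91  83  98 318  59  32  85]
[ 83   3   0  90 124 127 118 154 352 192 203 296]
```

View pics/hov.png

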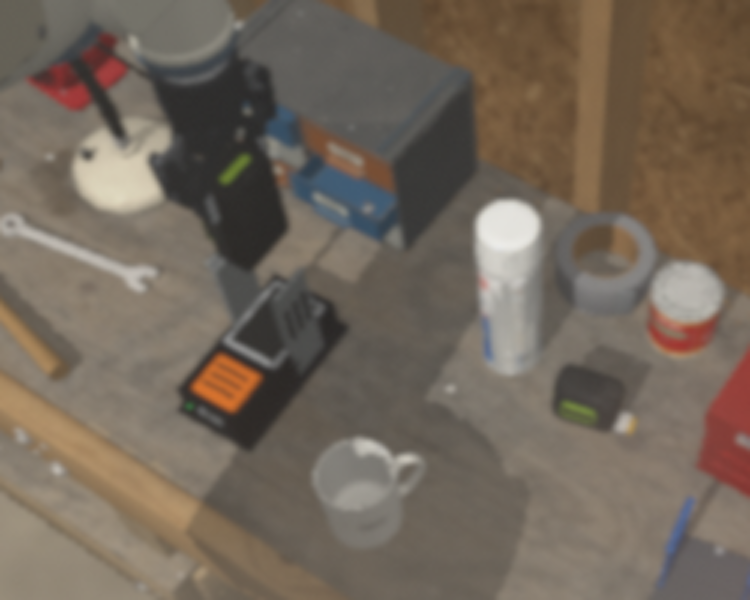

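The picture shows the battery held upright at (245,210) above the bay, with the key and pan raised and flush. I measure the battery's offset from the cheeks from the same depth images, then lower under guard.

Run:
```python
from h import *
from scipy.spatial import ConvexHull
def inbay(P): d=P[:,:2]-BAY; c,s=np.cos(BY),np.sin(BY); return np.stack([d[:,0]*c+d[:,1]*s,-d[:,0]*s+d[:,1]*c],1)*1000
A=[]
for n in("top","side"):
    c=np.load(f"hov_{n}.npz");W=world(c)
    P=W[(abs(W[...,0]-.48)<.08)&(abs(W[...,1]-.264)<.08)]
    for lo,hi in((.203,.255),(.205,.22),(.235,.25)):
        q=inbay(P[(P[:,2]>lo)&(P[:,2]<hi)]); print(n,lo,len(q),np.percentile(q,[1,99],axis=0).round(1).tolist(), [np.round(v,1) for v in cv2.minAreaRect(q.astype(np.float32))])
    q=inbay(P[(P[:,2]>.06)&(P[:,2]<.145)]);print(' cheeks',len(q),[np.round(v,1) for v in cv2.minAreaRect(q.astype(np.float32))])
    for sg in(1,-1):
        r=q[q[:,1]*sg>20]; 
        if len(r)>5: print('  ',sg,np.percentile(r,[1,50,99],axis=0).round(1).tolist())
```

```text
top 0.203 197 [[-35.0, -32.7], [29.1, 1.4]] [array([ -9.6, -25.7]), array([29.9, 73.4]), np.float64(61.0)]
top 0.205 44 [[-35.0, -32.8], [26.9, 4.2]] [array([-10.5, -25.7]), array([29.5, 72.3]), np.float64(60.0)]
top 0.235 67 [[-34.7, -32.6], [29.5, -4.0]] [array([ -7.2, -27.8]), array([24.3, 70. ]), np.float64(66.8)]
 cheeks 162 [array([-0.5, -0.7]), array([49.1, 80. ]), np.float64(0.0)]
   1 [[-25.0, 34.5], [-19.1, 35.7], [-11.2, 39.2]]
   -1 [[-24.8, -40.3], [-2.7, -38.5], [23.0, -33.9]]
side 0.203 309 [[-35.6, -35.0], [28.6, 23.3]] [array([-14.2, -19.3]), array([48.1, 79. ]), np.float64(43.9)]
side 0.205 86 [[-36.2, -35.1], [28.5, 22.7]] [array([-14.4, -20.3]), array([46.4, 78. ]), np.float64(44.1)]
side 0.235 97 [[-35.3, -35.0], [27.6, 20.3]] [array([-13.5, -19.5]), array([45.7, 78. ]), np.float64(45.2)]
 cheeks 398 [array([ 0.4, -2.1]), array([84.2, 51.8]), np.float64(89.7)]
   1 [[-24.8, 31.7], [-7.1, 34.8], [24.9, 38.9]]
   -1 [[-24.6, -42.7], [-1.9, -39.4], [25.6, -34.7]]
```

Run:
```python
from h import *
t=loc(BAY,BY,.0,.0003); o=ori(BY); manip.move_linear([*t,.41],o,.1); f0=np.array(manip.get_force()); t0=np.array(manip.get_torque()); z=.41
while z>.284:
    z-=.006 if z>.30 else .001
    manip.move_linear([*t,z],o,.06); f=np.array(manip.get_force())-f0
    print(round(z,3),f.round(1),end=' ')
    if f[2]>4 or np.hypot(*f[:2])>10: break
print(manip.get_width(),manip.get_clock(),np.array(manip.get_torque())-t0)
c=manip.capture("side");p=c["pixels"]; np.savez("in_side.npz",**c);cv2.imwrite("pics/in.png",cv2.resize(cv2.cvtColor(p,cv2.COLOR_RGB2BGR)[100:220,180:300],(600,600),interpolation=cv2.INTER_CUBIC))
```

```text
0.404 [ 0.5  1.  -0.7] 0.398 [-0.2  0.  -0.6] 0.392 [-0.  -0.6 -1. ] 0.386 [ 0.4  0.4 -0. ] 0.38 [ 1.2 -0.3 -0. ] 0.374 [-0.   0.4 -0.4] 0.368 [-0.2  0.4 -1. ] 0.362 [ 0.2  0.3 -0.7] 0.356 [-0.5 -0.1 -0.2] 0.35 [ 0.9 -0.6 -0.3] 0.344 [-0.7  1.  -0.3] 0.338 [ 1.   0.6 -0.7] 0.332 [ 0.2  0.2 -0.9] 0.326 [ 0.2 -0.  -0.3] 0.32 [0.6 0.5 0.1] 0.314 [ 0.1  0.6 -0.4] 0.308 [-0.1  0.5 -1. ] 0.302 [-0.4  0.8 -0.3] 0.296 [-0.1  1.1 -0.7] 0.295 [ 0.9  0.2 -1.8] 0.294 [-0.1  0.1 -0.6] 0.293 [ 0.7 -0.4 -1.2] 0.292 [-0.   0.2  0.5] 0.291 [-2.4 -0.9  6.9] 0.06735475857206397 31.65 [-0.1006874   0.31432657 -0.05368365]
```

View pics/in.png

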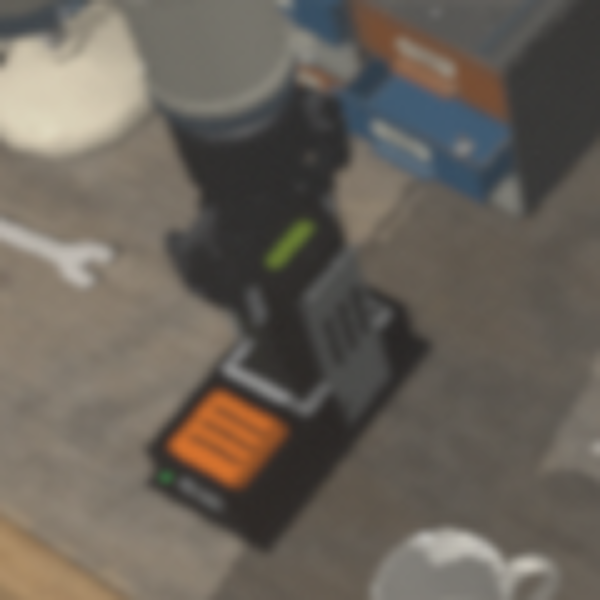

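Battery is down between the cheeks on the raised pan, with no lateral contact. I let go, retreat and check.

```bash
cat >> h.py <<'E'
def inbay(P): d=P[:,:2]-BAY; c,s=np.cos(BY),np.sin(BY); return np.stack([d[:,0]*c+d[:,1]*s,-d[:,0]*s+d[:,1]*c],1)*1000
def check(tag):
    for n in("top","side"):
        c=manip.capture(n);W=world(c);hsv=cv2.cvtColor(c["pixels"],cv2.COLOR_RGB2HSV)
        near=(abs(W[...,0]-.45)<.13)&(abs(W[...,1]-.264)<.06)
        m=near&(hsv[...,0]<18)&(hsv[...,1]>170)&(hsv[...,2]>90); Q=inbay(W.reshape(-1,3)).reshape(400,640,2)
        a=near&(abs(Q[...,0])<45)&(abs(Q[...,1])<32)&(W[...,2]>.125)&(W[...,2]<.175)
        h=np.histogram(W[a][:,2],np.arange(.125,.176,.004))[0]; zt=np.percentile(W[a][:,2],90); b=a&(W[...,2]>zt-.007)
        print(tag,n,'key z',round(float(np.median(W[m][:,2])),4) if m.any() else None,'top z',round(zt,4),'block top',[np.round(v,1) for v in cv2.minAreaRect(Q[b].astype(np.float32))],h)
        cv2.imwrite(f"pics/{tag}_{n}.png",cv2.resize(cv2.cvtColor(c["pixels"],cv2.COLOR_RGB2BGR)[130:280,170:320],(600,600),interpolation=cv2.INTER_CUBIC))
E
python3 - <<'E'
from h import *
t=loc(BAY,BY,.0,.0003); o=ori(BY)
manip.move_gripper(.085); manip.move_linear([*t,.41],o,.12)
k=loc(BAY,BY,-.091,0); manip.reach([.30,.05,.42],ori(best([.30,.05,.42],BY+np.pi/2))); print(manip.get_clock()); check("rel")
E
```

```text
34.8333
rel top key z 0.0511 top z 0.1633 block top [array([-2.2, -6.2]), array([65.8, 42.5]), np.float64(1.8)] [  3  14  17  12  12  20  80  60 187 205   7   0]Traceback (most recent call last):
  File "<stdin>", line 4, in <module>
  File "h.py", line 36, in check
    h=np.histogram(W[a][:,2],np.arange(.125,.176,.004))[0]; zt=np.percentile(W[a][:,2],90); b=a&(W[...,2]>zt-.007)
                                                               ~~~~~~~~~~~~~^^^^^^^^^^^^^^
    return _quantile_unchecked(
        a, q, axis, out, overwrite_input, method, keepdims, weights)
    return _ureduce(a,
                    func=_quantile_ureduce_func,
    ...<5 lines>...
                    overwrite_input=overwrite_input,
                    method=method)
    r = func(a, **kwargs)
    result = _quantile(arr,
                       quantiles=q,
    ...<2 lines>...
                       out=out,
                       weights=wgt)
    slices_having_nans = np.isnan(arr[-1, ...])
                                  ~~~^^^^^^^^^
IndexError: index -1 is out of bounds for axis 0 with size 0
```

View pics/rel_top.png

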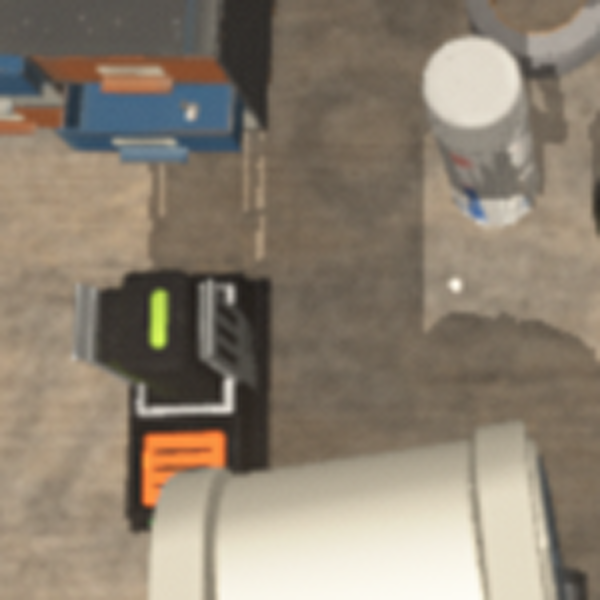

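The battery stands centred (about -2, +1 mm) and the pan is raised. Now I press to latch.

Run:
```python
from h import *
manip.move_gripper(0); k=loc(BAY,BY,-.091,0); manip.reach([*k,.40],ori(best([*k,.35],BY+np.pi/2)))
print([(float(a),float(b)) for a,b in press()][-12:]); manip.move_linear([*k,.40],None,.25)
manip.reach([.14,.608,.405],ori(best([.14,.608,.405],np.pi/2))); manip.sleep(.3); print(manip.get_clock()); check("lat")
```

```text
[(38.0, 5.7), (36.0, 5.4), (34.1, 5.6), (32.1, 5.6), (30.1, 5.5), (29.1, 6.1), (28.2, 6.0), (27.2, 6.6), (26.3, 10.0), (25.8, 17.6), (25.2, 27.0), (24.7, 35.3)]
46.3917
lat top key z 0.0327 top z 0.1449 block top [array([-1.5, -6.1]), array([66.2, 42.9]), np.float64(1.4)] [  4  62  69 108 252  50   0   0   0   0   0   0]
lat side key z 0.0322 top z 0.1441 block top [array([-2.2,  1.1]), array([69. , 61.8]), np.float64(4.2)] [ 10  40  29  83 152  16   0   0   0   0   0   0]
```

View pics/lat_side.png

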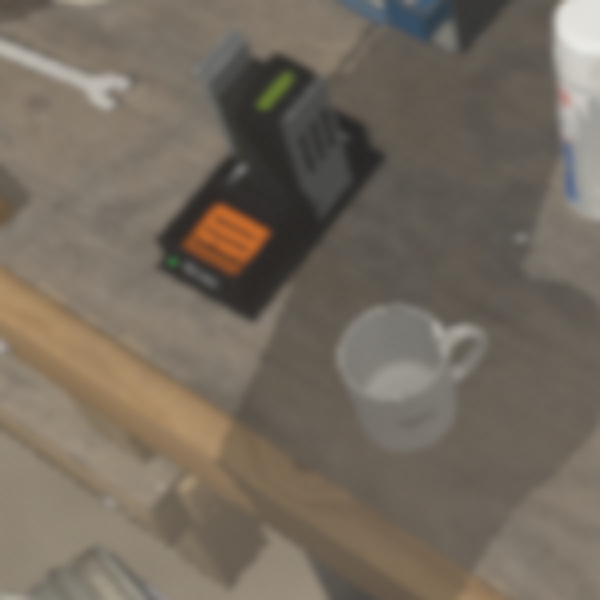

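The key is latched at z = 33 mm (18 mm down). The battery stands upright and centred, and the arm is clear.

Run:
```python
from h import *
manip.sleep(.7); check("end"); print(manip.sign_off())
```

```text
end top key z 0.033 top z 0.1449 block top [array([-1.7, -6.6]), array([45. , 66.7]), np.float64(89.5)] [  5  51  77 114 250  50   0   0   0   0   0   0]
end side key z 0.0324 top z 0.1442 block top [array([-1.5, -8.5]), array([45.2, 66.4]), np.float64(87.0)] [ 12  42  38  79 144  18   1   0   0   0   0   0]
the job is handed in; nothing more can be done
None
```

The battery is on charge: it stands on end about 2 mm off the pan's centre, let go, and the pan still measured latched 18 mm down just before I handed the job in at about 47 s of the 72 s; the battery probably brushed the rack plate on the way out, with no visible effect on the rack or glue bottle.

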